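# Empty the drop-bottom cap box into the tray

### The arm

A 6-joint arm with a two-finger parallel gripper is mounted at the origin on a cart in front of the work surface, level with it; the furniture and walls round the work are solid. World frame = base frame: x ahead of the robot, y to its left, z up, the work surface at z = 0. Lengths are in m, angles in rad, forces in N, time in s.
With the tool pointing down it reaches from about 0.4 to 0.825 m from the base axis. Payload 7 kg.
Tool frame: the origin (TCP) lies on the centre line of the jaws, within the pads' length; the fingertips stand 22 mm ahead of it and the grasp point (between the pads) lies 3 mm ahead of it (arm.tcp_to_tips is the distance from the TCP to the fingertips, in m); z points along the fingers, y is the line along which they close (so a half turn about z gives the same grasp; the last joint's range is limited). The gripper opens to 88 mm and grips with 3 to 60 N. Pads are 19 mm wide; open, the fingers measure 130 mm over their backs; the gripper's body (78 mm by 193 mm) begins 47 mm behind the grasp point.
Start: joints at [-0.925, 0.359, 0.012, 0, -1.224, -0.288], TCP at [0.236, -0.632, 0.249] pointing down, gripper open.
Joint ranges: [-3.07, 3.07], [-1.43, 2.12], [-1.02, 1.25], [-3.03, 1.67], [-3.05, -0], [-3.03, 3.03]. Speed limits (rad/s): [2.39, 2.39, 3.01, 3.14, 3.14, 3.14].

### API

Orientations are given as [roll, pitch, yaw] about the fixed x, y, z axes, in that order (R = Rz(yaw) Ry(pitch) Rx(roll)).
In Python, from station import arm gives the robot as it stands.
- The arm moves only by the tool jog_arm, never from a script. Its argument "targets" is a list of rows, each an object of numbers: "dx", "dy", "dz": the shift along the tool's x, y, z in mm; "rx", "ry", "rz": the turn, a rotation vector about the tool's x, y, z in rad; "gripper": the closure, from 0 (fully open) to 1 (shut). In form: [{"dx": .., "dy": .., "dz": .., "rx": .., "ry": .., "rz": .., "gripper": ..}, ...]. A call has exactly 8 rows; each row is the pose to reach, as a shift and turn from the pose commanded when the call began, along the tool's axes at that moment; what a row does not reach only later rows make up. A row lasts 1/12 s, in which the tool goes at most 41.7 mm and 7.16 degrees, less where a joint would pass 70% of its speed; a pose out of reach is approached as far as the arm can. A call with a gripper value outside its range is refused whole. The fingers move at their own pace and stop on an object; "force" is the grip in N (left out, the last holds). Time passes only in rows, so rows that repeat a pose let the fingers close, or fill a call up. It gives the time, the measured TCP pose, the force, the opening and the grip force at its end, in the units of the state.
- arm.get_state(): the state, without advancing time (a new reading comes with each control period).
- arm.grab_frame(name): name is "scene" or "top"; returns a dict with "frame" (420x560x3 uint8, red, green, blue), "z_map" (420x560 float32, m along the optical axis (not along the pixel's ray), 0 where there is no reading), "fx", "fy", "cx", "cy" (pixels), "view" (4x4, takes a point from world to camera coordinates). Camera axes: x right, y down, z forward; pixel columns grow to the right and rows downward; lengths in m; the calibration is good to about 2 mm. A picture is of the moment at which its call begins.
- arm.job_done(): hands the job in; it is judged then, once.
The state is a dict: "t": time; "q": joint angles; "qd": joint speeds; "joint_efforts": joint torques, N m; "eef_pos": TCP position; "ee_rot": TCP orientation; "force": force on the tool from outside, world axes, zero at the start; "moment": the same for the moment, N m; "width": finger opening in m; "gripper_force": force on a finger pad.
Only numpy, scipy, OpenCV 4.12 (cv2) and the standard library are available. Lean on these libraries where they do the work, as an engineer would, in place of code of your own. Each camera call takes 0.05 s, during which the arm holds its last target. There are 200 camera calls.

### The job

Set the steel tray squarely under the drop-bottom box, centred below its mouth, and then draw out the bolt at the box's left side, the one with the upright post, so that the floor drops open and all five screw caps fall into the tray. Then pull the loaded tray back out until it is wholly clear in front of the box, and leave it standing flat on the bench with all five caps in it and the box's floor hanging open. Do not disturb the timer, the jar or the two bottles.

Things in the scene. Friction and masses are not known exactly. Their poses are not given: they have to be found in the camera images.
- cap_box: Aluminium drop-bottom box, fixed, on a column behind it. Origin: on the bench under the centre of its mouth; x from its front to the column, y left, z up; turned up to 0.25 rad. Inside 84 x 84 mm, outer walls at +-45 mm; rim 188 mm up, floor (flap) 140 mm up. Open underneath; the column's front face is at x = +83 mm.
- flap (a joint): Hinged floor of the box, hinged along its right (-y) wall. 0 = shut; once the bolt is drawn it falls open by its own weight to about 1.4 rad, hanging at the right side with its edge 54 mm above the bench, clear of the tray's rim.
- bolt (a joint): Draw bolt under the flap's free (left, +y) edge: travel in m, 0 = home; grows as it is drawn out to the left (+y of the box), stop at 0.030. The flap drops when it is out by about 13 mm. Friction about 2 N, no spring: it stays where it is left.
- bolt_post (a point): Grip of the bolt: upright steel post 14 mm in diameter (17 mm head), 88 mm left (+y) of the box's centre when home, 43 mm from its left wall. The point is on its axis 172 mm above the bench; the post is free from 142 to 190 mm. Moves with the bolt. Pinch from above, fingers closing along the box's x; pull along its +y.
- tray_centre (a point): Open square steel tray, loose, about 0.28 kg, on the bench in front of the box, turned up to 0.45 rad. 130 x 130 mm outside, 40 mm high, walls and floor 3 mm. The point is at its centre, 20 mm above its underside; x points from the grip bar to the tray, y left, z up.
- tray_grip (a point): Grip bar of the tray: upright steel bar, 14 mm (tray x) by 16 mm (tray y), in front of the tray, 105 mm from its centre along tray -x, from 38 to 168 mm above the underside. The point is on its axis, 145 mm up. Axes as tray_centre. Pinch from above, fingers closing along tray y; the tray can be slid on the bench by it.
- cap0_centre (a point): Screw cap, white ribbed plastic, 27 mm diameter, 19 mm high, 12 g; one of five alike, lying on the floor of the cap box at the start. The point is its centre, half-way up.
- cap1_centre (a point): Screw cap like cap0.
- cap2_centre (a point): Screw cap like cap0.
- cap3_centre (a point): Screw cap like cap0.
- cap4_centre (a point): Screw cap like cap0.
- timer: Bystander: bench timer, 45 x 70 x 29 mm, lying on the bench; origin at the centre of its underside.
- amber: Bystander: amber bottle with black cap, 54 mm diameter, 130 mm high; origin at the centre of its underside.
- jar: Bystander: specimen jar with screw lid, 64 mm diameter, 75 mm high; origin at the centre of its underside.
- buffer: Bystander: white bottle with white cap, 66 mm diameter, 147 mm high; origin at the centre of its underside.

How it is judged:
By the outcome, as a careful person would: the job done as asked, in the order asked, and still so for the second after the job is handed in, with the robot touching nothing.
It also fails if it takes over 58 s, if anything falls off the work surface, if the arm or the gripper's body presses on something with over 40 N, if the wrist force passes 120 N, or if a joint passes its speed limit or range.

## Working session

There is one attempt and no reset: what is moved stays moved. The work goes in short steps, Python scripts to look and compute and a tool call to move; the robot and the scene stay as the last step left them, time stands still between calls to the robot, and variables do not carry over. Pictures are saved under pics/ and viewed, at most 10 in all, crops included, and the job is handed in when it is done.

Besides the shell and the picture viewer there is one more tool, called after "Request:" as a command line: name --argument value ..., lists and objects as JSON in quotes. jog_arm: Moves the arm, as the interface text tells. Its arguments: {"type":"object","properties":{"targets":{"type":"array","items":{"type":"object","properties":{"dx":{"type":"number"},"dy":{"type":"number"},"dz":{"type":"number"},"rx":{"type":"number"},"ry":{"type":"number"},"rz":{"type":"number"},"gripper":{"type":"number"}}}},"force":{"type":"number"}},"required":["targets"]}

```bash
mkdir -p pics; ls; cat > h.py <<'E'
import numpy as np,cv2
from station import arm
def grab(n,save=None):
    f=arm.grab_frame(n); np.savez('%s.npz'%n,**f)
    if save: cv2.imwrite('pics/'+save,cv2.cvtColor(f['frame'],cv2.COLOR_RGB2BGR))
    return f
def load(n): return dict(np.load('%s.npz'%n))
def cloud(f):
    z=f['z_map'];v,u=np.mgrid[:z.shape[0],:z.shape[1]]
    P=np.stack([(u-f['cx'])/f['fx']*z,(v-f['cy'])/f['fy']*z,z],-1)
    V=f['view'];W=(P-V[:3,3])@V[:3,:3]
    W[z==0]=np.nan
    return W
def proj(f,p):
    c=f['view'][:3,:3]@np.array(p)+f['view'][:3,3]
    return f['fx']*c[0]/c[2]+f['cx'],f['fy']*c[1]/c[2]+f['cy']
E
python3 - <<'E'
from h import *
a=grab('scene','s0.png');b=grab('top','t0.png')
for f in(a,b):print(f['view'].round(3).tolist(),f['fx'],f['cx'],f['cy'])
print(arm.get_state())
E
```

```text
pics
[[-0.574, -0.819, -0.022, 0.187], [-0.389, 0.296, -0.872, 0.336], [0.721, -0.492, -0.489, 1.014], [0.0, 0.0, 0.0, 1.0]] 522.6257850327563 278.233452355861 206.51891647307298
[[-0.028, -1.0, -0.013, -0.097], [-0.985, 0.03, -0.169, 0.516], [0.169, 0.008, -0.986, 1.108], [0.0, 0.0, 0.0, 1.0]] 462.2797183429249 282.38619595284325 211.8019311186706
{'t': 0.1, 'q': array([-9.24939308e-01,  3.59331965e-01,  1.11394067e-02, -3.01841179e-04,
       -1.22413197e+00, -2.88096655e-01]), 'qd': array([ 0.0009081 , -0.0016075 ,  0.00120699,  0.00295737, -0.00051331,
       -0.00085407]), 'joint_efforts': array([-1.56835187e-03, -5.84163773e+01,  2.93751007e+01,  7.01547548e+00,
        1.01401733e-02, -3.48548292e-05]), 'eef_pos': array([ 0.23619095, -0.63187903,  0.24770195]), 'ee_rot': array([ 3.14004681e+00, -1.62173363e-04, -2.78393494e+00]), 'force': array([-0.65653349, -0.27646369,  0.85794765]), 'moment': array([-0.00209074,  0.00877219,  0.03633794]), 'gripper_force': 0.0, 'width': 0.08751891514113858}
```

View pics/s0.png

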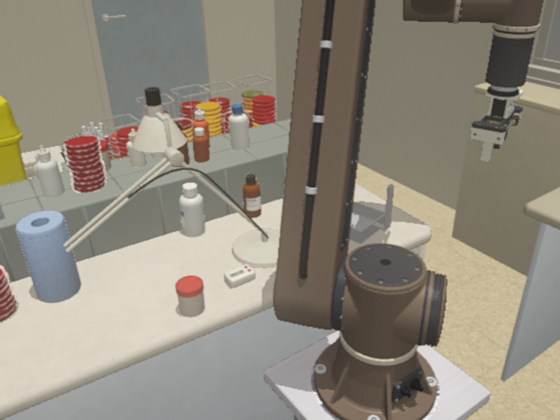

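View pics/t0.png

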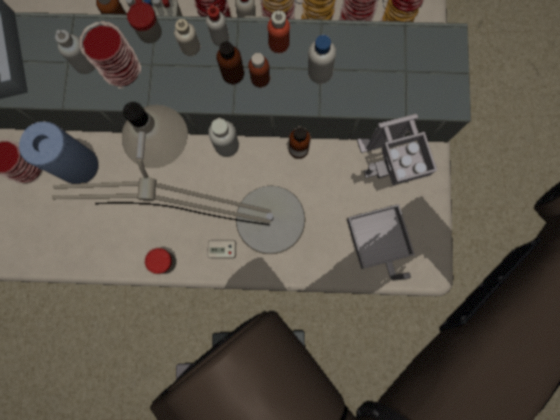

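The top view shows the box at about (408,158) with the bolt post near (370,170), the tray at (380,238) and its bar at (400,275). The timer, jar and bottles are all further left.

```bash
python3 - <<'E'
from h import *
f=load('top');W=cloud(f);Z=W[...,2]
roi=np.zeros(Z.shape,bool);roi[100:300,340:450]=1
def rect(m):
    P=W[m&roi][:,:2];c,s,a=cv2.minAreaRect((P*1000).astype(np.float32));return len(P),np.round(c,1),np.round(s,1),round(a,2),np.median(Z[m&roi])
sub=roi.copy();
m=(Z>.178)&(Z<.20);n,l,st,ce=cv2.connectedComponentsWithStats((m&roi).astype(np.uint8))
for i in range(1,n):
    if st[i,4]>5: print('h188',st[i],ce[i].round(1),rect(l==i), np.nanmean(W[l==i],0).round(4))
for lo,hi,nm in((.155,.178,'h168'),(.03,.05,'h40'),(.001,.012,'h3'),(.13,.155,'h140'),(.2,.5,'hi')):
    m=(Z>lo)&(Z<hi);n,l,st,ce=cv2.connectedComponentsWithStats((m&roi).astype(np.uint8))
    for i in range(1,n):
        if st[i,4]>12: print(nm,st[i],ce[i].round(1),rect(l==i), np.nanmean(W[l==i],0).round(4))
F=f['frame'][105:300,335:450];cv2.imwrite('pics/c0.png',cv2.resize(F[...,::-1],None,fx=3,fy=3,interpolation=cv2.INTER_CUBIC))
E
```

```text
h188 [378 114  59  68 795] [405.8 142.9] (795, array([ 627.5, -394.5]), array([139.9,  93.1]), 13.98, np.float64(0.18582435979474626)) [ 0.6362 -0.3921  0.1859]
h188 [369 163   7   8  47] [371.9 166.4] (47, array([ 584. , -313.4]), array([13.8, 15.2]), 83.15, np.float64(0.18912587737893813)) [ 0.5834 -0.3131  0.1888]
h168 [ 340  100  110   22 2046] [395.6 109.1] (2046, array([ 722.5, -379.5]), array([253.1,  56.2]), 87.71, np.float64(0.15968990618440093)) [ 0.7263 -0.3818  0.1597]
h168 [388 121  26  14 103] [402.7 125.8] (103, array([ 682.8, -390.1]), array([58.7, 28.2]), 69.26, np.float64(0.16837309115718024)) [ 0.6825 -0.393   0.1673]
h168 [377 126  11  16  58] [382.7 132.7] (58, array([ 666.3, -347.6]), array([41.6, 10.6]), 27.78, np.float64(0.16846830178418037)) [ 0.6675 -0.3463  0.168 ]
h168 [388 136  45  34 209] [417.5 148.6] (209, array([ 631.5, -417.4]), array([112.3,  56.2]), 57.74, np.float64(0.16623740713839055)) [ 0.6277 -0.4226  0.1666]
h168 [407 142  12  12 106] [412.7 147.2] (106, array([ 634.2, -414.6]), array([24.5, 25.9]), 9.6, np.float64(0.15817162453878325)) [ 0.6
[... 12711 characters left out ...]
 69.61, np.float64(0.14486827770004568)) [ 0.6781 -0.3402  0.1432]
h140 [389 139  40  37 554] [409.7 157.5] (554, array([ 610.8, -406. ]), array([77.4, 73.2]), 13.84, np.float64(0.14120080021058548)) [ 0.6143 -0.4103  0.1429]
h140 [364 148  33  37 284] [380.  169.3] (284, array([ 586.4, -333.8]), array([89.3, 56.8]), 18.34, np.float64(0.14496741013046732)) [ 0.5882 -0.34    0.1439]
h140 [398 174  33  10  35] [414.1 178.7] (35, array([ 562.3, -414. ]), array([ 1.5, 76.6]), 13.38, np.float64(0.14854182483730827)) [ 0.5625 -0.4153  0.1479]
h140 [399 273   5   7  20] [400.8 276.3] (20, array([ 343.7, -370.6]), array([13.5,  3.2]), 11.14, np.float64(0.14273648606226236)) [ 0.3435 -0.3702  0.1433]
```

View pics/c0.png

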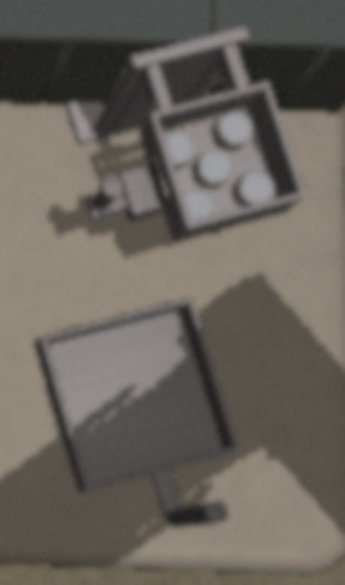

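Measured geometry:

| Item | Position (x, y in m) | Yaw (rad) | Check against the given sizes |
|---|---|---|---|
| Box centre | (0.605, -0.400) | 0.243 | – |
| Bolt post | (0.584, -0.313) | – | 88–89 mm from the box centre, as specified |
| Tray centre | (0.448, -0.3535) | 0.231 | – |
| Tray bar | (0.3453, -0.3775) | – | measures 13.5 x 16 mm, 105 mm from the tray centre |

First I move above the bar.

Request:
jog_arm --targets '[{"dx":-15,"dy":16,"rz":0.02},{"dx":-40,"dy":42,"rz":0.04},{"dx":-69,"dy":72,"rz":0.06},{"dx":-97,"dy":102,"rz":0.08},{"dx":-126,"dy":132,"rz":0.1},{"dx":-155,"dy":162,"rz":0.12},{"dx":-178,"dy":186,"rz":0.126},{"dx":-191,"dy":200,"rz":0.126}]'

```text
invalid input at $.targets[0]: expected keys dx, dy, dz, rx, ry, rz, gripper
```

```bash
cat >> h.py <<'E'
from scipy.spatial.transform import Rotation as Ro
def to(x,y,z,psi):
    s=arm.get_state();R=Ro.from_euler('xyz',s['ee_rot'])
    d=R.inv().apply(np.array([x,y,z])-s['eef_pos'])*1000
    r=(R.inv()*Ro.from_euler('xyz',[np.pi,0,psi])).as_rotvec()
    print('t',round(s['t'],2),'pos',s['eef_pos'].round(4),'rot',s['ee_rot'].round(3),'F',s['force'].round(1),'w',round(s['width'],4),'gf',round(s['gripper_force'],1),'q',s['q'].round(2),'\n d',d.round(1),'r',r.round(3))
E
python3 - <<'E'
from h import *
to(.3453,-.3775,.150,-2.910)
f=grab('top','t1.png');W=cloud(f)
E
```

```text
t 0.1 pos [ 0.2362 -0.6319  0.2477] rot [ 3.14  -0.    -2.784] F [-0.7 -0.3  0.9] w 0.0875 gf 0.0 q [-0.92  0.36  0.01 -0.   -1.22 -0.29] 
 d [-191.3  199.9   98. ] r [ 0.002 -0.     0.126]
```

Request:
jog_arm --targets '[{"dx":-15,"dy":16,"dz":0,"rx":0,"ry":0,"rz":0.02,"gripper":0},{"dx":-40,"dy":42,"dz":0,"rx":0,"ry":0,"rz":0.04,"gripper":0},{"dx":-69,"dy":72,"dz":0,"rx":0,"ry":0,"rz":0.06,"gripper":0},{"dx":-97,"dy":102,"dz":0,"rx":0,"ry":0,"rz":0.08,"gripper":0},{"dx":-126,"dy":132,"dz":0,"rx":0,"ry":0,"rz":0.1,"gripper":0},{"dx":-155,"dy":162,"dz":0,"rx":0,"ry":0,"rz":0.12,"gripper":0},{"dx":-178,"dy":186,"dz":0,"rx":0,"ry":0,"rz":0.126,"gripper":0},{"dx":-191,"dy":200,"dz":0,"rx":0,"ry":0,"rz":0.126,"gripper":0}]'

```text
t: 0.82
eef_pos: [0.3459, -0.3752, 0.2487]
ee_rot: [3.141, 0.001, -2.909]
force: [1.0, -1.1, 0.3]
width: 0.0878
gripper_force: 0.0
```

```bash
python3 - <<'E'
from h import *
to(.3453,-.3775,.150,-2.910)
E
```

```text
t 0.82 pos [ 0.3459 -0.3752  0.2487] rot [ 3.141e+00  1.000e-03 -2.909e+00] F [ 1.  -1.1  0.3] w 0.0878 gf 0.0 q [-0.44  0.09 -0.34 -0.   -1.14 -0.9 ] 
 d [ 1.2 -2.1 98.7] r [0.    0.001 0.001]
```

Request:
jog_arm --targets '[{"dx":0,"dy":0,"dz":8,"rx":0,"ry":0,"rz":0,"gripper":0},{"dx":0,"dy":0,"dz":24,"rx":0,"ry":0,"rz":0,"gripper":0},{"dx":0,"dy":0,"dz":44,"rx":0,"ry":0,"rz":0,"gripper":0},{"dx":0,"dy":0,"dz":64,"rx":0,"ry":0,"rz":0,"gripper":0},{"dx":0,"dy":0,"dz":82,"rx":0,"ry":0,"rz":0,"gripper":0},{"dx":0,"dy":0,"dz":94,"rx":0,"ry":0,"rz":0,"gripper":0},{"dx":0,"dy":0,"dz":97,"rx":0,"ry":0,"rz":0,"gripper":0},{"dx":0,"dy":0,"dz":97,"rx":0,"ry":0,"rz":0,"gripper":0}]'

```text
t: 1.48
eef_pos: [0.3445, -0.378, 0.1505]
ee_rot: [3.14, -0.002, -2.91]
force: [0.6, 0.6, 0.8]
width: 0.0878
gripper_force: 0.0
```

```bash
python3 - <<'E'
from h import *
to(.3453,-.3775,.150,-2.910)
E
```

```text
t 1.48 pos [ 0.3445 -0.378   0.1505] rot [ 3.14e+00 -2.00e-03 -2.91e+00] F [0.6 0.6 0.8] w 0.0878 gf 0.0 q [-0.45  0.18 -0.48 -0.   -0.91 -0.89] 
 d [-0.9  0.3  0.5] r [ 0.002 -0.002 -0.   ]
```

Now I close on the bar.

Request:
jog_arm --force 30 --targets '[{"dx":0,"dy":0,"dz":0,"rx":0,"ry":0,"rz":0,"gripper":0.4},{"dx":0,"dy":0,"dz":0,"rx":0,"ry":0,"rz":0,"gripper":0.6},{"dx":0,"dy":0,"dz":0,"rx":0,"ry":0,"rz":0,"gripper":0.9},{"dx":0,"dy":0,"dz":0,"rx":0,"ry":0,"rz":0,"gripper":1},{"dx":0,"dy":0,"dz":0,"rx":0,"ry":0,"rz":0,"gripper":1},{"dx":0,"dy":0,"dz":0,"rx":0,"ry":0,"rz":0,"gripper":1},{"dx":0,"dy":0,"dz":0,"rx":0,"ry":0,"rz":0,"gripper":1},{"dx":0,"dy":0,"dz":0,"rx":0,"ry":0,"rz":0,"gripper":1}]'

```text
t: 2.15
eef_pos: [0.3453, -0.378, 0.1517]
ee_rot: [-3.141, 0.0, -2.91]
force: [-0.3, 1.2, 0.5]
width: 0.0398
gripper_force: 0.0
```

```bash
python3 - <<'E'
from h import *
to(.503,-.4253,.1505,.243-np.pi)
E
```

```text
t 2.15 pos [ 0.3453 -0.378   0.1517] rot [-3.141  0.    -2.91 ] F [-0.3  1.2  0.5] w 0.0398 gf 0.0 q [-0.45  0.18 -0.48  0.   -0.91 -0.89] 
 d [-142.7  -82.3    1.2] r [-0.     0.    -0.011]
```

Request:
jog_arm --force 30 --targets '[{"dx":0,"dy":0,"dz":0,"rx":0,"ry":0,"rz":0,"gripper":1},{"dx":0,"dy":0,"dz":0,"rx":0,"ry":0,"rz":0,"gripper":1},{"dx":0,"dy":0,"dz":0,"rx":0,"ry":0,"rz":0,"gripper":1},{"dx":0,"dy":0,"dz":0,"rx":0,"ry":0,"rz":0,"gripper":1},{"dx":0,"dy":0,"dz":0,"rx":0,"ry":0,"rz":0,"gripper":1},{"dx":0,"dy":0,"dz":0,"rx":0,"ry":0,"rz":0,"gripper":1},{"dx":0,"dy":0,"dz":0,"rx":0,"ry":0,"rz":0,"gripper":1},{"dx":0,"dy":0,"dz":0,"rx":0,"ry":0,"rz":0,"gripper":1}]'

```text
t: 2.82
eef_pos: [0.3452, -0.3781, 0.1516]
ee_rot: [-3.142, 0.0, -2.91]
force: [0.2, -0.0, -0.9]
width: 0.0158
gripper_force: 30.0
```

```bash
python3 - <<'E'
from h import *
to(.503,-.4253,.1505,.243-np.pi)
E
```

```text
t 2.82 pos [ 0.3452 -0.3781  0.1516] rot [-3.142  0.    -2.91 ] F [ 0.2 -0.  -0.9] w 0.0158 gf 30.0 q [-0.45  0.18 -0.48  0.   -0.91 -0.89] 
 d [-142.7  -82.2    1.1] r [-0.     0.    -0.011]
```

Request:
jog_arm --targets '[{"dx":-3,"dy":-1.7,"dz":0,"rx":0,"ry":0,"rz":0,"gripper":1},{"dx":-9,"dy":-5.2,"dz":0,"rx":0,"ry":0,"rz":0,"gripper":1},{"dx":-18,"dy":-10.4,"dz":0,"rx":0,"ry":0,"rz":-0.002,"gripper":1},{"dx":-29,"dy":-16.7,"dz":0,"rx":0,"ry":0,"rz":-0.003,"gripper":1},{"dx":-41,"dy":-23.6,"dz":0,"rx":0,"ry":0,"rz":-0.004,"gripper":1},{"dx":-53,"dy":-30.5,"dz":0,"rx":0,"ry":0,"rz":-0.005,"gripper":1},{"dx":-65,"dy":-37.5,"dz":0,"rx":0,"ry":0,"rz":-0.006,"gripper":1},{"dx":-77,"dy":-44.4,"dz":0,"rx":0,"ry":0,"rz":-0.007,"gripper":1}]'

```text
t: 3.48
eef_pos: [0.4319, -0.404, 0.1516]
ee_rot: [3.142, -0.001, -2.902]
force: [-3.5, 1.3, 4.9]
width: 0.016
gripper_force: 30.0
```

```bash
python3 - <<'E'
from h import *
to(.503,-.4253,.1515,.243-np.pi)
E
```

```text
t 3.48 pos [ 0.4319 -0.404   0.1516] rot [ 3.142e+00 -1.000e-03 -2.902e+00] F [-3.5  1.3  4.9] w 0.016 gf 30.0 q [-0.42  0.3  -0.31  0.   -0.96 -0.91] 
 d [-64.  -37.5   0. ] r [ 0.    -0.001 -0.004]
```

Request:
jog_arm --targets '[{"dx":-12,"dy":-7,"dz":0,"rx":0,"ry":0,"rz":-0.001,"gripper":1},{"dx":-24,"dy":-14,"dz":0,"rx":0,"ry":0,"rz":-0.002,"gripper":1},{"dx":-36,"dy":-21,"dz":0,"rx":0,"ry":0,"rz":-0.003,"gripper":1},{"dx":-47,"dy":-27.2,"dz":0,"rx":0,"ry":0,"rz":-0.004,"gripper":1},{"dx":-57,"dy":-33,"dz":0,"rx":0,"ry":0,"rz":-0.004,"gripper":1},{"dx":-63,"dy":-36.5,"dz":0,"rx":0,"ry":0,"rz":-0.004,"gripper":1},{"dx":-65.5,"dy":-38,"dz":0,"rx":0,"ry":0,"rz":-0.004,"gripper":1},{"dx":-65.5,"dy":-38,"dz":0,"rx":0,"ry":0,"rz":-0.004,"gripper":1}]'

```text
t: 4.15
eef_pos: [0.505, -0.4256, 0.1516]
ee_rot: [-3.141, 0.0, -2.898]
force: [-0.9, -0.4, 4.1]
width: 0.0161
gripper_force: 30.0
```

```bash
python3 - <<'E'
from h import *
to(.503,-.4253,.1515,.243-np.pi)
f=grab('top');F=f['frame'][105:300,335:450];cv2.imwrite('pics/c1.png',cv2.resize(F[...,::-1],None,fx=3,fy=3,interpolation=cv2.INTER_CUBIC))
E
```

```text
t 4.15 pos [ 0.505  -0.4256  0.1516] rot [-3.141  0.    -2.898] F [-0.9 -0.4  4.1] w 0.0161 gf 30.0 q [-0.41  0.41 -0.15  0.   -1.02 -0.92] 
 d [1.8 0.8 0.1] r [-0.001  0.     0.001]
```

View pics/c1.png

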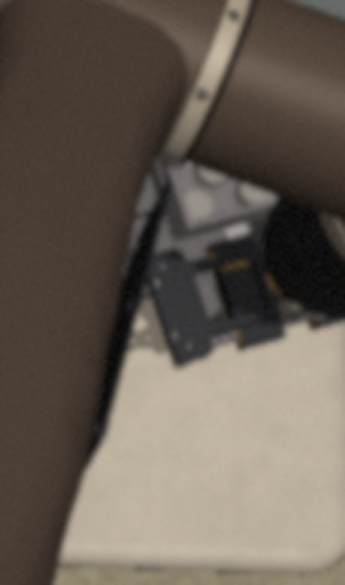

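The arm hides the box in this view, with the tray seated below. I release the bar, rise, and turn towards the post.

Request:
jog_arm --targets '[{"dx":0,"dy":0,"dz":0,"rx":0,"ry":0,"rz":0,"gripper":0.4},{"dx":0,"dy":0,"dz":0,"rx":0,"ry":0,"rz":0,"gripper":0.4},{"dx":0,"dy":0,"dz":0,"rx":0,"ry":0,"rz":0,"gripper":0.4},{"dx":0,"dy":0,"dz":0,"rx":0,"ry":0,"rz":0,"gripper":0.4},{"dx":0,"dy":0,"dz":-5,"rx":0,"ry":0,"rz":0,"gripper":0.4},{"dx":0,"dy":0,"dz":-20,"rx":0,"ry":0,"rz":0,"gripper":0.4},{"dx":0,"dy":0,"dz":-45,"rx":0,"ry":0,"rz":0,"gripper":0.4},{"dx":0,"dy":0,"dz":-75,"rx":0,"ry":0,"rz":0,"gripper":0.4}]'

```text
t: 4.87
eef_pos: [0.5021, -0.4244, 0.226]
ee_rot: [3.139, -0.002, -2.899]
force: [-0.5, 0.1, 0.2]
width: 0.0522
gripper_force: 0.0
```

```bash
python3 - <<'E'
from h import *
to(.584,-.314,.252,-1.328)
E
```

```text
t 4.87 pos [ 0.5021 -0.4244  0.226 ] rot [ 3.139e+00 -2.000e-03 -2.899e+00] F [-0.5  0.1  0.2] w 0.0522 gf 0.0 q [-0.41  0.35 -0.06 -0.   -1.17 -0.92] 
 d [-106.    87.6  -26. ] r [ 0.004 -0.    -1.571]
```

Request:
jog_arm --targets '[{"dx":-3,"dy":3,"dz":-15,"rx":0,"ry":0,"rz":-0.08,"gripper":0.4},{"dx":-12,"dy":10,"dz":-24,"rx":0,"ry":0,"rz":-0.19,"gripper":0.3},{"dx":-25,"dy":21,"dz":-26,"rx":0,"ry":0,"rz":-0.31,"gripper":0.3},{"dx":-40,"dy":33,"dz":-26,"rx":0,"ry":0,"rz":-0.43,"gripper":0.3},{"dx":-55,"dy":45,"dz":-26,"rx":0,"ry":0,"rz":-0.55,"gripper":0.3},{"dx":-69,"dy":57,"dz":-26,"rx":0,"ry":0,"rz":-0.67,"gripper":0.3},{"dx":-83,"dy":68,"dz":-26,"rx":0,"ry":0,"rz":-0.79,"gripper":0.3},{"dx":-94,"dy":78,"dz":-26,"rx":0,"ry":0,"rz":-0.91,"gripper":0.3}]'

```text
t: 5.53
eef_pos: [0.5762, -0.3257, 0.2531]
ee_rot: [-3.141, 0.0, -1.983]
force: [-0.2, 0.2, -0.4]
width: 0.0615
gripper_force: 0.0
```

```bash
python3 - <<'E'
from h import *
to(.584,-.314,.252,-1.328)
f=grab('top');F=f['frame'][105:300,335:450];cv2.imwrite('pics/c2.png',cv2.resize(F[...,::-1],None,fx=3,fy=3,interpolation=cv2.INTER_CUBIC))
f=grab('scene')
E
```

```text
t 5.53 pos [ 0.5762 -0.3257  0.2531] rot [-3.141  0.    -1.983] F [-0.2  0.2 -0.4] w 0.0615 gf 0.0 q [-0.22  0.33 -0.01 -0.   -1.22 -0.19] 
 d [-13.9  -2.5   1.1] r [-0.001 -0.    -0.655]
```

Request:
jog_arm --targets '[{"dx":-6,"dy":-1,"dz":0,"rx":0,"ry":0,"rz":-0.11,"gripper":0.3},{"dx":-11,"dy":-2,"dz":0,"rx":0,"ry":0,"rz":-0.23,"gripper":0.3},{"dx":-14,"dy":-2.5,"dz":0,"rx":0,"ry":0,"rz":-0.35,"gripper":0.3},{"dx":-14,"dy":-2.5,"dz":0,"rx":0,"ry":0,"rz":-0.47,"gripper":0.3},{"dx":-14,"dy":-2.5,"dz":0,"rx":0,"ry":0,"rz":-0.57,"gripper":0.3},{"dx":-14,"dy":-2.5,"dz":0,"rx":0,"ry":0,"rz":-0.655,"gripper":0.3},{"dx":-14,"dy":-2.5,"dz":0,"rx":0,"ry":0,"rz":-0.655,"gripper":0.3},{"dx":-14,"dy":-2.5,"dz":0,"rx":0,"ry":0,"rz":-0.655,"gripper":0.3}]'

```text
t: 6.3
eef_pos: [0.5832, -0.3153, 0.2529]
ee_rot: [-3.141, -0.0, -1.338]
force: [0.1, -0.4, -0.2]
width: 0.0616
gripper_force: 0.0
```

```bash
python3 - <<'E'
from h import *
to(.584,-.314,.174,-1.328)
f=grab('scene');g=grab('top')
A=cv2.resize(f['frame'][150:300,300:450],(560,560));B=g['frame'][100:300,330:450];B=cv2.resize(B,(240,400))
C=np.zeros((560,800,3),np.uint8);C[:,:560]=A;C[:400,560:]=B
cv2.imwrite('pics/c3.png',C[...,::-1])
W=cloud(f)
print([np.round(proj(f,p)) for p in [(.605,-.4,0),(.584,-.314,.19),(.503,-.4253,.168)]])
E
```

```text
t 6.3 pos [ 0.5832 -0.3153  0.2529] rot [-3.141 -0.    -1.338] F [ 0.1 -0.4 -0.2] w 0.0616 gf 0.0 q [-0.2   0.34 -0.01  0.   -1.22  0.43] 
 d [-1.1 -1.1 78.9] r [-0.   -0.   -0.01]
[array([331., 201.]), array([315., 154.]), array([363., 160.])]
```

View pics/c3.png

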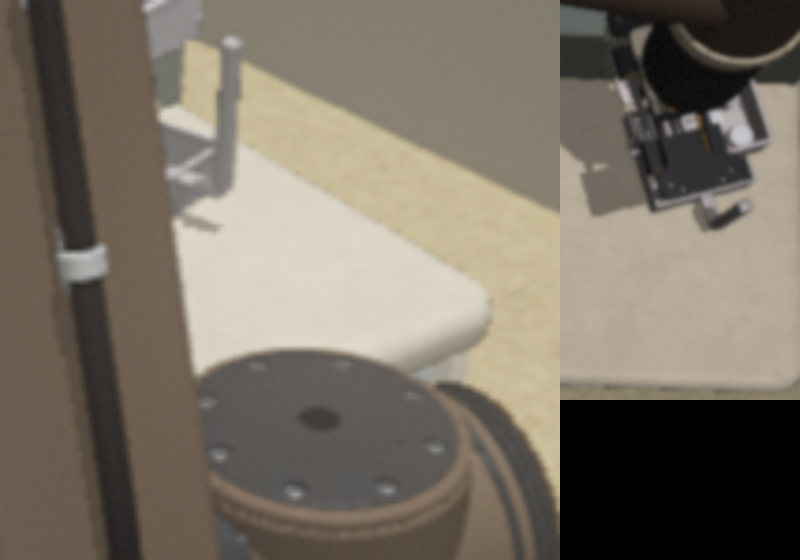

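The scene view shows the tray bar standing upright. In the top view the bar's head is at about (421,203). I check where it is and whether the tray is level, then descend on the post.

```bash
python3 - <<'E'
from h import *
f=load('top');W=cloud(f);Z=W[...,2]
m=(Z>.155)&(Z<.175);m[:,:405]=0;m[:,440:]=0;m[:190]=0;m[220:]=0
print(m.sum(),W[m].mean(0).round(4),cv2.minAreaRect((W[m][:,:2]*1000).astype(np.float32)))
E
```

```text
53 [ 0.5034 -0.4227  0.1666] ((503.92840576171875, -423.8538513183594), (13.692276954650879, 15.232019424438477), 12.754486083984375)
```

Request:
jog_arm --targets '[{"dx":-1,"dy":-1,"dz":6,"rx":0,"ry":0,"rz":-0.01,"gripper":0.3},{"dx":-1,"dy":-1,"dz":18,"rx":0,"ry":0,"rz":-0.01,"gripper":0.3},{"dx":-1,"dy":-1,"dz":32,"rx":0,"ry":0,"rz":-0.01,"gripper":0.3},{"dx":-1,"dy":-1,"dz":47,"rx":0,"ry":0,"rz":-0.01,"gripper":0.3},{"dx":-1,"dy":-1,"dz":61,"rx":0,"ry":0,"rz":-0.01,"gripper":0.3},{"dx":-1,"dy":-1,"dz":72,"rx":0,"ry":0,"rz":-0.01,"gripper":0.3},{"dx":-1,"dy":-1,"dz":78,"rx":0,"ry":0,"rz":-0.01,"gripper":0.3},{"dx":-1,"dy":-1,"dz":78,"rx":0,"ry":0,"rz":-0.01,"gripper":0.3}]'

```text
t: 7.07
eef_pos: [0.5833, -0.3133, 0.1723]
ee_rot: [3.139, 0.002, -1.324]
force: [-0.1, 0.3, 0.3]
width: 0.0616
gripper_force: 0.0
```

Request:
jog_arm --force 25 --targets '[{"dx":0,"dy":0,"dz":0,"rx":0,"ry":0,"rz":0,"gripper":0.4},{"dx":0,"dy":0,"dz":0,"rx":0,"ry":0,"rz":0,"gripper":0.6},{"dx":0,"dy":0,"dz":0,"rx":0,"ry":0,"rz":0,"gripper":0.8},{"dx":0,"dy":0,"dz":0,"rx":0,"ry":0,"rz":0,"gripper":1},{"dx":0,"dy":0,"dz":0,"rx":0,"ry":0,"rz":0,"gripper":1},{"dx":0,"dy":0,"dz":0,"rx":0,"ry":0,"rz":0,"gripper":1},{"dx":0,"dy":0,"dz":0,"rx":0,"ry":0,"rz":0,"gripper":1},{"dx":0,"dy":0,"dz":0,"rx":0,"ry":0,"rz":0,"gripper":1}]'

```text
t: 7.73
eef_pos: [0.5842, -0.3137, 0.1747]
ee_rot: [-3.141, -0.0, -1.324]
force: [-0.1, -0.4, 0.9]
width: 0.0137
gripper_force: 13.7
```

The tray bar is at (503.9, -423.9), so the tray is centred to within 2 mm. The post is gripped, with the opening at 13.7 mm. Now I draw the bolt along tool -x.

Request:
jog_arm --targets '[{"dx":0,"dy":0,"dz":0,"rx":0,"ry":0,"rz":0,"gripper":1},{"dx":-2,"dy":0,"dz":0,"rx":0,"ry":0,"rz":0,"gripper":1},{"dx":-6,"dy":0,"dz":0,"rx":0,"ry":0,"rz":0,"gripper":1},{"dx":-11,"dy":0,"dz":0,"rx":0,"ry":0,"rz":0,"gripper":1},{"dx":-17,"dy":0,"dz":0,"rx":0,"ry":0,"rz":0,"gripper":1},{"dx":-22,"dy":0,"dz":0,"rx":0,"ry":0,"rz":0,"gripper":1},{"dx":-26,"dy":0,"dz":0,"rx":0,"ry":0,"rz":0,"gripper":1},{"dx":-27,"dy":0,"dz":0,"rx":0,"ry":0,"rz":0,"gripper":1}]'

```text
t: 8.4
eef_pos: [0.5776, -0.2865, 0.1747]
ee_rot: [-3.141, 0.0, -1.323]
force: [2.0, -1.0, -0.9]
width: 0.0132
gripper_force: 25.0
```

Request:
jog_arm --targets '[{"dx":0,"dy":0,"dz":0,"rx":0,"ry":0,"rz":0,"gripper":0.4},{"dx":0,"dy":0,"dz":0,"rx":0,"ry":0,"rz":0,"gripper":0.4},{"dx":0,"dy":0,"dz":0,"rx":0,"ry":0,"rz":0,"gripper":0.4},{"dx":0,"dy":0,"dz":0,"rx":0,"ry":0,"rz":0,"gripper":0.4},{"dx":0,"dy":0,"dz":0,"rx":0,"ry":0,"rz":0,"gripper":0.4},{"dx":0,"dy":0,"dz":-10,"rx":0,"ry":0,"rz":0,"gripper":0.4},{"dx":0,"dy":0,"dz":-30,"rx":0,"ry":0,"rz":0,"gripper":0.4},{"dx":0,"dy":0,"dz":-60,"rx":0,"ry":0,"rz":0,"gripper":0.4}]'

```text
t: 9.07
eef_pos: [0.5762, -0.2871, 0.2332]
ee_rot: [3.137, 0.003, -1.324]
force: [1.0, -0.3, -0.6]
width: 0.0519
gripper_force: 0.0
```

```bash
python3 - <<'E'
from h import *
to(.5039,-.4239,.26,.243-np.pi)
E
```

```text
t 9.07 pos [ 0.5762 -0.2871  0.2332] rot [ 3.137e+00  3.000e-03 -1.324e+00] F [ 1.  -0.3 -0.6] w 0.0519 gf 0.0 q [-0.16  0.32 -0.08 -0.   -1.18  0.41] 
 d [114.9 103.6 -26.7] r [ 6.000e-03 -1.000e-03  1.574e+00]
```

Request:
jog_arm --targets '[{"dx":4,"dy":3,"dz":-15,"rx":0,"ry":0,"rz":0.08,"gripper":0.3},{"dx":14,"dy":12,"dz":-25,"rx":0,"ry":0,"rz":0.2,"gripper":0.3},{"dx":30,"dy":27,"dz":-27,"rx":0,"ry":0,"rz":0.32,"gripper":0.3},{"dx":48,"dy":43,"dz":-27,"rx":0,"ry":0,"rz":0.44,"gripper":0.3},{"dx":66,"dy":60,"dz":-27,"rx":0,"ry":0,"rz":0.56,"gripper":0.3},{"dx":84,"dy":76,"dz":-27,"rx":0,"ry":0,"rz":0.68,"gripper":0.3},{"dx":100,"dy":90,"dz":-27,"rx":0,"ry":0,"rz":0.8,"gripper":0.3},{"dx":112,"dy":101,"dz":-27,"rx":0,"ry":0,"rz":0.92,"gripper":0.3}]'

```text
t: 9.73
eef_pos: [0.5061, -0.4224, 0.2625]
ee_rot: [-3.141, -0.0, -2.251]
force: [0.2, 0.6, 0.1]
width: 0.0611
gripper_force: 0.0
```

```bash
python3 - <<'E'
from h import *
to(.5039,-.4239,.26,.243-np.pi)
E
```

```text
t 9.73 pos [ 0.5061 -0.4224  0.2625] rot [-3.141 -0.    -2.251] F [0.2 0.6 0.1] w 0.0611 gf 0.0 q [-0.4   0.32 -0.01  0.   -1.24 -0.28] 
 d [2.5 0.7 2.5] r [-0.001  0.     0.648]
```

Request:
jog_arm --targets '[{"dx":18,"dy":2,"dz":0,"rx":0,"ry":0,"rz":0.1,"gripper":0.3},{"dx":50,"dy":5,"dz":0,"rx":0,"ry":0,"rz":0.2,"gripper":0.3},{"dx":90,"dy":10,"dz":0,"rx":0,"ry":0,"rz":0.3,"gripper":0.3},{"dx":130,"dy":14,"dz":0,"rx":0,"ry":0,"rz":0.4,"gripper":0.3},{"dx":170,"dy":18,"dz":0,"rx":0,"ry":0,"rz":0.5,"gripper":0.3},{"dx":210,"dy":22,"dz":0,"rx":0,"ry":0,"rz":0.58,"gripper":0.3},{"dx":245,"dy":26,"dz":0,"rx":0,"ry":0,"rz":0.648,"gripper":0.3},{"dx":270,"dy":29,"dz":0,"rx":0,"ry":0,"rz":0.648,"gripper":0.3}]'

```text
t: 10.4
eef_pos: [0.3134, -0.6158, 0.2624]
ee_rot: [-3.141, -0.0, -2.898]
force: [-0.1, -0.3, 0.2]
width: 0.0613
gripper_force: 0.0
```

```bash
python3 - <<'E'
from h import *
to(.5039,-.4239,.26,.243-np.pi)
f=grab('top');F=f['frame'][105:240,335:450];cv2.imwrite('pics/c4.png',cv2.resize(F[...,::-1],None,fx=4,fy=4,interpolation=cv2.INTER_CUBIC))
E
```

```text
t 10.4 pos [ 0.3134 -0.6158  0.2624] rot [-3.141 -0.    -2.898] F [-0.1 -0.3  0.2] w 0.0613 gf 0.0 q [-0.82  0.38  0.07  0.   -1.26 -0.51] 
 d [-231.2  140.2    2.3] r [-0.    -0.     0.001]
```

View pics/c4.png

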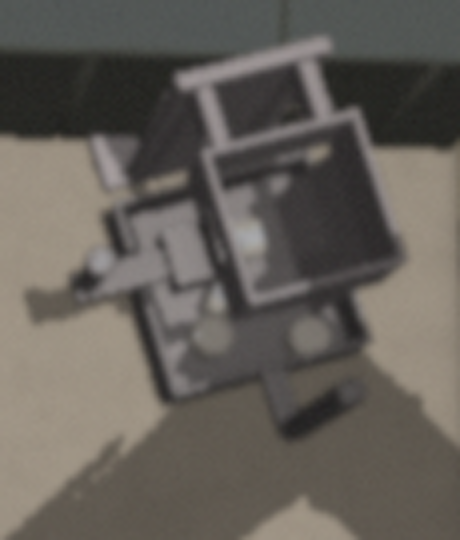

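The floor is open. Caps show in the tray at about (212,335), (310,335), (215,298), (250,238) and (275,185) in the crop. I return to the bar.

Request:
jog_arm --targets '[{"dx":-16,"dy":10,"dz":0,"rx":0,"ry":0,"rz":0,"gripper":0.3},{"dx":-46,"dy":28,"dz":0,"rx":0,"ry":0,"rz":0,"gripper":0.3},{"dx":-80,"dy":49,"dz":0,"rx":0,"ry":0,"rz":0,"gripper":0.3},{"dx":-115,"dy":70,"dz":0,"rx":0,"ry":0,"rz":0,"gripper":0.3},{"dx":-150,"dy":91,"dz":0,"rx":0,"ry":0,"rz":0,"gripper":0.3},{"dx":-184,"dy":112,"dz":0,"rx":0,"ry":0,"rz":0,"gripper":0.3},{"dx":-213,"dy":129,"dz":0,"rx":0,"ry":0,"rz":0,"gripper":0.3},{"dx":-231,"dy":140,"dz":0,"rx":0,"ry":0,"rz":0,"gripper":0.3}]'

```text
t: 11.12
eef_pos: [0.5075, -0.4186, 0.2625]
ee_rot: [-3.141, 0.001, -2.89]
force: [0.5, -0.7, 0.0]
width: 0.0613
gripper_force: 0.0
```

```bash
python3 - <<'E'
from h import *
f=load('top');W=cloud(f);Z=W[...,2]
m=(Z>.155)&(Z<.175);m[:,:405]=0;m[:,440:]=0;m[:190]=0;m[220:]=0
print(m.sum(),W[m].mean(0).round(4),cv2.minAreaRect((W[m][:,:2]*1000).astype(np.float32)))
to(.5039,-.4239,.152,.243-np.pi)
E
```

```text
54 [ 0.5034 -0.423   0.1655] ((504.02032470703125, -424.08074951171875), (13.564322471618652, 15.800637245178223), 9.01358413696289)
t 11.12 pos [ 0.5075 -0.4186  0.2625] rot [-3.141e+00  1.000e-03 -2.890e+00] F [ 0.5 -0.7  0. ] w 0.0613 gf 0.0 q [-0.39  0.32 -0.01 -0.   -1.24 -0.92] 
 d [  4.9  -4.1 110.5] r [-0.     0.001  0.009]
```

Request:
jog_arm --targets '[{"dx":1,"dy":-1,"dz":0,"rx":0,"ry":0,"rz":0,"gripper":0.3},{"dx":1,"dy":-1,"dz":10,"rx":0,"ry":0,"rz":0,"gripper":0.3},{"dx":1,"dy":-1,"dz":25,"rx":0,"ry":0,"rz":0,"gripper":0.3},{"dx":1,"dy":-1,"dz":38,"rx":0,"ry":0,"rz":0,"gripper":0.3},{"dx":1,"dy":-1,"dz":45,"rx":0,"ry":0,"rz":0,"gripper":0.3},{"dx":1,"dy":-1,"dz":48,"rx":0,"ry":0,"rz":0,"gripper":0.3},{"dx":1,"dy":-1,"dz":48,"rx":0,"ry":0,"rz":0,"gripper":0.3},{"dx":1,"dy":-1,"dz":48,"rx":0,"ry":0,"rz":0,"gripper":0.3}]'

```text
t: 11.78
eef_pos: [0.5044, -0.4229, 0.214]
ee_rot: [-3.141, 0.0, -2.892]
force: [0.1, -0.0, -0.1]
width: 0.0617
gripper_force: 0.0
```

```bash
python3 - <<'E'
from h import *
to(.5039,-.4239,.152,.243-np.pi)
E
```

```text
t 11.78 pos [ 0.5044 -0.4229  0.214 ] rot [-3.141  0.    -2.892] F [ 0.1 -0.  -0.1] w 0.0617 gf 0.0 q [-0.4   0.35 -0.08  0.   -1.14 -0.92] 
 d [ 0.7 -0.8 62. ] r [-0.     0.     0.006]
```

Request:
jog_arm --targets '[{"dx":0.7,"dy":-0.8,"dz":8,"rx":0,"ry":0,"rz":0,"gripper":0.3},{"dx":0.7,"dy":-0.8,"dz":22,"rx":0,"ry":0,"rz":0,"gripper":0.3},{"dx":0.7,"dy":-0.8,"dz":37,"rx":0,"ry":0,"rz":0,"gripper":0.3},{"dx":0.7,"dy":-0.8,"dz":50,"rx":0,"ry":0,"rz":0,"gripper":0.3},{"dx":0.7,"dy":-0.8,"dz":59,"rx":0,"ry":0,"rz":0,"gripper":0.3},{"dx":0.7,"dy":-0.8,"dz":62,"rx":0,"ry":0,"rz":0,"gripper":0.3},{"dx":0.7,"dy":-0.8,"dz":62,"rx":0,"ry":0,"rz":0,"gripper":0.6},{"dx":0.7,"dy":-0.8,"dz":62,"rx":0,"ry":0,"rz":0,"gripper":0.7}]'

```text
t: 12.45
eef_pos: [0.5044, -0.4235, 0.1521]
ee_rot: [-3.141, 0.0, -2.892]
force: [0.4, 0.3, 0.9]
width: 0.0529
gripper_force: 0.0
```

Request:
jog_arm --force 30 --targets '[{"dx":0,"dy":0,"dz":0,"rx":0,"ry":0,"rz":0,"gripper":1},{"dx":0,"dy":0,"dz":0,"rx":0,"ry":0,"rz":0,"gripper":1},{"dx":0,"dy":0,"dz":0,"rx":0,"ry":0,"rz":0,"gripper":1},{"dx":0,"dy":0,"dz":0,"rx":0,"ry":0,"rz":0,"gripper":1},{"dx":0,"dy":0,"dz":0,"rx":0,"ry":0,"rz":0,"gripper":1},{"dx":0,"dy":0,"dz":0,"rx":0,"ry":0,"rz":0,"gripper":1},{"dx":0,"dy":0,"dz":0,"rx":0,"ry":0,"rz":0,"gripper":1},{"dx":0,"dy":0,"dz":0,"rx":0,"ry":0,"rz":0,"gripper":1}]'

```text
t: 13.12
eef_pos: [0.5043, -0.4234, 0.1518]
ee_rot: [-3.141, 0.0, -2.892]
force: [0.5, -0.8, 1.3]
width: 0.0158
gripper_force: 30.0
```

```bash
python3 - <<'E'
from h import *
to(.350,-.4075,.1525,.243-np.pi)
E
```

```text
t 13.12 pos [ 0.5043 -0.4234  0.1518] rot [-3.141  0.    -2.892] F [ 0.5 -0.8  1.3] w 0.0158 gf 30.0 q [-0.4   0.4  -0.15  0.   -1.01 -0.92] 
 d [145.5  53.6  -0.8] r [-0.     0.     0.007]
```

Gripped. I pull the tray out gently, back along the way it went in.

Request:
jog_arm --targets '[{"dx":0.9,"dy":0.4,"dz":0,"rx":0,"ry":0,"rz":0,"gripper":1},{"dx":2.7,"dy":1.3,"dz":0,"rx":0,"ry":0,"rz":0,"gripper":1},{"dx":6.3,"dy":3.1,"dz":0,"rx":0,"ry":0,"rz":0,"gripper":1},{"dx":11.6,"dy":5.8,"dz":0,"rx":0,"ry":0,"rz":0,"gripper":1},{"dx":18.8,"dy":9.4,"dz":0,"rx":0,"ry":0,"rz":0,"gripper":1},{"dx":26.8,"dy":13.4,"dz":0,"rx":0,"ry":0,"rz":0,"gripper":1},{"dx":35.8,"dy":17.8,"dz":0,"rx":0,"ry":0,"rz":0,"gripper":1},{"dx":44.7,"dy":22.3,"dz":0,"rx":0,"ry":0,"rz":0,"gripper":1}]'

```text
t: 13.78
eef_pos: [0.4541, -0.4124, 0.1517]
ee_rot: [-3.141, 0.0, -2.892]
force: [1.3, -0.5, 0.4]
width: 0.0157
gripper_force: 30.0
```

Request:
jog_arm --targets '[{"dx":9,"dy":4.5,"dz":0,"rx":0,"ry":0,"rz":0,"gripper":1},{"dx":17.9,"dy":8.9,"dz":0,"rx":0,"ry":0,"rz":0,"gripper":1},{"dx":26.8,"dy":13.4,"dz":0,"rx":0,"ry":0,"rz":0,"gripper":1},{"dx":35.8,"dy":17.8,"dz":0,"rx":0,"ry":0,"rz":0,"gripper":1},{"dx":44.7,"dy":22.3,"dz":0,"rx":0,"ry":0,"rz":0,"gripper":1},{"dx":53.7,"dy":26.8,"dz":0,"rx":0,"ry":0,"rz":0,"gripper":1},{"dx":62.6,"dy":31.2,"dz":0,"rx":0,"ry":0,"rz":0,"gripper":1},{"dx":70.7,"dy":35.2,"dz":0,"rx":0,"ry":0,"rz":0,"gripper":1}]'

```text
t: 14.45
eef_pos: [0.3771, -0.3959, 0.1516]
ee_rot: [-3.141, 0.0, -2.892]
force: [2.3, 0.1, 1.4]
width: 0.0158
gripper_force: 30.0
```

Request:
jog_arm --targets '[{"dx":7.2,"dy":3.6,"dz":0,"rx":0,"ry":0,"rz":0,"gripper":1},{"dx":13.4,"dy":6.7,"dz":0,"rx":0,"ry":0,"rz":0,"gripper":1},{"dx":17.9,"dy":8.9,"dz":0,"rx":0,"ry":0,"rz":0,"gripper":1},{"dx":21.5,"dy":10.7,"dz":0,"rx":0,"ry":0,"rz":0,"gripper":1},{"dx":24.2,"dy":12,"dz":0,"rx":0,"ry":0,"rz":0,"gripper":1},{"dx":26,"dy":12.9,"dz":0,"rx":0,"ry":0,"rz":0,"gripper":1},{"dx":26,"dy":12.9,"dz":0,"rx":0,"ry":0,"rz":0,"gripper":1},{"dx":26,"dy":12.9,"dz":0,"rx":0,"ry":0,"rz":0,"gripper":1}]'

```text
t: 15.12
eef_pos: [0.3495, -0.3899, 0.1517]
ee_rot: [3.141, -0.0, -2.892]
force: [0.8, 0.8, 5.8]
width: 0.0159
gripper_force: 30.0
```

Request:
jog_arm --targets '[{"dx":0,"dy":0,"dz":0,"rx":0,"ry":0,"rz":0,"gripper":0.4},{"dx":0,"dy":0,"dz":0,"rx":0,"ry":0,"rz":0,"gripper":0.4},{"dx":0,"dy":0,"dz":0,"rx":0,"ry":0,"rz":0,"gripper":0.4},{"dx":0,"dy":0,"dz":0,"rx":0,"ry":0,"rz":0,"gripper":0.4},{"dx":0,"dy":0,"dz":0,"rx":0,"ry":0,"rz":0,"gripper":0.4},{"dx":0,"dy":0,"dz":-10,"rx":0,"ry":0,"rz":0,"gripper":0.4},{"dx":0,"dy":0,"dz":-35,"rx":0,"ry":0,"rz":0,"gripper":0.4},{"dx":0,"dy":0,"dz":-65,"rx":0,"ry":0,"rz":0,"gripper":0.4}]'

```text
t: 15.78
eef_pos: [0.3486, -0.3893, 0.2163]
ee_rot: [3.139, -0.003, -2.892]
force: [1.4, -0.5, 0.3]
width: 0.0522
gripper_force: 0.0
```

Request:
jog_arm --targets '[{"dx":0,"dy":0,"dz":-20,"rx":0,"ry":0,"rz":0,"gripper":0.4},{"dx":8,"dy":-13,"dz":-35,"rx":0,"ry":0,"rz":0,"gripper":0.4},{"dx":25,"dy":-41,"dz":-40,"rx":0,"ry":0,"rz":0,"gripper":0.4},{"dx":46,"dy":-75,"dz":-40,"rx":0,"ry":0,"rz":0,"gripper":0.4},{"dx":67,"dy":-110,"dz":-40,"rx":0,"ry":0,"rz":0,"gripper":0.4},{"dx":88,"dy":-145,"dz":-40,"rx":0,"ry":0,"rz":0,"gripper":0.4},{"dx":108,"dy":-178,"dz":-40,"rx":0,"ry":0,"rz":0,"gripper":0.4},{"dx":125,"dy":-206,"dz":-40,"rx":0,"ry":0,"rz":0,"gripper":0.4}]'

```text
t: 16.45
eef_pos: [0.2782, -0.6228, 0.2571]
ee_rot: [-3.141, -0.0, -2.892]
force: [0.1, 0.1, -0.3]
width: 0.0523
gripper_force: 0.0
```

```bash
python3 - <<'E'
from h import *
f=grab('top');F=f['frame'][105:300,335:450];cv2.imwrite('pics/c5.png',cv2.resize(F[...,::-1],None,fx=3,fy=3,interpolation=cv2.INTER_CUBIC))
grab('scene','s5.png')
W=cloud(f);Z=W[...,2];m=(Z>.018)&(Z<.03);m[:200]=0;m[280:]=0;m[:,:340]=0;m[:,430:]=0
n,l,st,ce=cv2.connectedComponentsWithStats(m.astype(np.uint8))
for i in range(1,n):
    if st[i,4]>30: print(st[i],W[l==i].mean(0).round(3))
m=(Z>.034)&(Z<.046);m[:200]=0;m[280:]=0;m[:,:340]=0;m[:,430:]=0
print(cv2.minAreaRect((W[m][:,:2]*1000).astype(np.float32)))
E
```

```text
[401 204  11  33  44] [ 0.484 -0.421  0.024]
[382 219  10  11  71] [ 0.477 -0.372  0.025]
[367 223  11  11  87] [ 0.468 -0.336  0.022]
[372 234  15  21 156] [ 0.426 -0.35   0.023]
[397 245  11  10  84] [ 0.412 -0.408  0.022]
((429.8410339355469, -369.67193603515625), (176.609130859375, 132.88088989257812), 13.183310508728027)
```

View pics/c5.png

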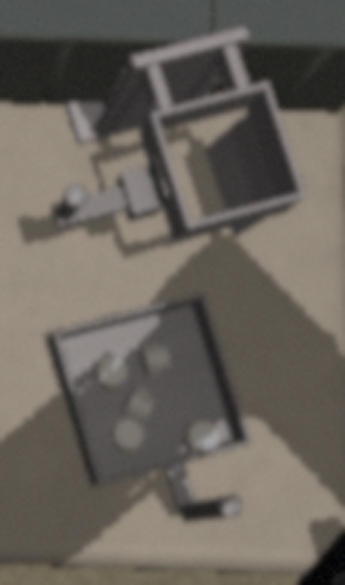

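View pics/s5.png

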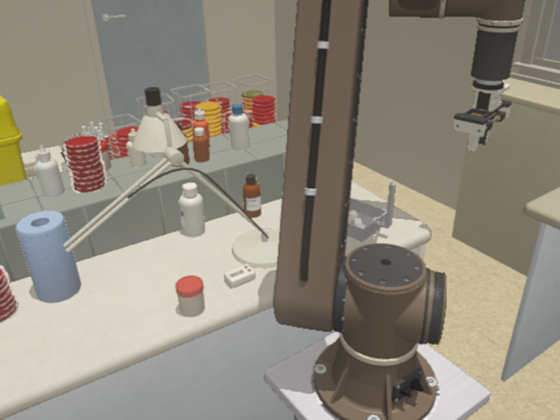

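The top crop shows five caps in the tray at (158,358), (112,372), (140,403), (128,433) and (203,435). The box is empty with its floor hanging open, the tray is about 30 mm clear in front, and the timer, jar and bottles look unmoved.

```bash
python3 -c "
from station import arm
print(arm.job_done())"
```

```text
the job is handed in; nothing more can be done
None
```

The job is handed in after about 16.5 s of robot time: the last pictures show all five caps in the tray, the tray flat and about 30 mm clear in front of the box, the floor hanging open, and the timer, jar and bottles unmoved (no verdict was returned).

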